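# Feed one spacer block and lay it on the drive-unit frame

### The arm

A 6-joint arm with a two-finger parallel gripper is mounted at the origin on the work surface. World frame = base frame: x ahead of the robot, y to its left, z up, the work surface at z = 0. Lengths are in mm, angles in degrees, forces in N, time in s.
With the tool pointing down it reaches from about 275 to 775 mm from the base axis. Payload 14.6 kg.
Tool frame: the origin (TCP) lies midway between the tips of the shut fingers; the grasp point (between the pads) lies 19 mm behind it; z points along the fingers, y is the line along which they close (so a half turn about z gives the same grasp; the last joint's range is limited). The gripper opens to 85 mm and grips with 20 to 120 N. Pads are 22 mm wide; open, the fingers measure 114 mm over their backs; the gripper's body (76 mm by 85 mm) begins 54 mm behind the grasp point. The pads swing forward as they close: fully open they stand 13 mm farther back than shut.
Start: joints at [-84.815, 15.075, -2.767, 72.158, 0, 81.102], TCP at [127.743, -509.225, 231.278] pointing down, gripper open.
Joint ranges: [-151.79, 151.79], [-50.71, 97.33], [-67.44, 78.34], [-121.81, 120.89], [-77.56, 73.72], [-180, 180]. Speed limits (degrees/s): [108.29, 108.29, 147.25, 159.86, 180, 180].

### API

Orientations are given as a 3x3 rotation matrix whose columns are the frame's x, y, z axes.
In Python, from workcell import readout, snapshot, camera_info, manip gives the robot as it stands.
- The arm moves only by the tool send_rows, never from a script. Its argument "plan" is a list of rows, each an object with "translation": the shift along the tool's x, y, z in mm, a list of three; "turn": the turn, a rotation vector about the tool's x, y, z in rad, a list of three; "jaw": the closure in counts, from 0 (fully open) to 255 (shut). A call has 1 to 10 rows; each row shifts and turns the commanded pose from where the row before left it, along the tool's axes as they then stand; what a row does not reach is not made up. A row lasts 1/8 s, in which the tool goes at most 62.5 mm and 10.7 degrees, less where a joint would pass 70% of its speed; a pose out of reach is approached as far as the arm can. A call with a gripper value outside its range is refused whole. The fingers move at their own pace and stop on an object; "grip_force" is the grip in N (left out, the last holds). Time passes only in rows, so rows that do not move let the fingers close. It gives the time, the measured TCP pose, the force, the opening and the grip force at its end, in the units of the state.
- readout.get_state(): the state, without advancing time (a new reading comes with each control period).
- snapshot(name): name is "scene" or "top"; returns the picture (384x512x3 uint8, red, green, blue); there is no depth.
- camera_info(name): a dict with "fx", "fy", "cx", "cy" (pixels), "position" and "attitude" of the camera in the world. Camera axes: x right, y up, looking along -z (the intrinsics and any distortion apply to the point x, -y, -z); pixel columns grow to the right and rows downward; lengths in mm; the calibration is good to about 2 mm. A picture is of the moment at which its call begins. camera_info takes no time and is no camera call.
- manip.hand_in(): hands the job in; it is judged then, once.
The state is a dict: "t": time; "q": joint angles; "qvel": joint speeds; "joint_efforts": joint torques, N m; "tcp_pos": TCP position; "orientation": TCP orientation; "wrist_force": force on the tool from outside, world axes, zero at the start; "moment": the same for the moment, N m; "opening": finger opening in mm; "grip_force": force on a finger pad.
Only numpy, scipy, OpenCV 4.12 (cv2) and the standard library are available. Lean on these libraries where they do the work, as an engineer would, in place of code of your own. Each camera call takes 0.05 s, during which the arm holds its last target. There are 200 camera calls.

### The job

Pull the black grip of the block feeder's sprung slide all the way out to its stop so that the lowest block drops, then ease the slide fully home without letting it snap back, so that it pushes this block out onto the ledge. Take the block from the ledge and gently lay it flat across the two side plates of the drive-unit frame, in the empty pair of notches, centred and square like the block already fitted in the other pair. Leave the fitted block, the other blocks in the feeder and everything else around as they are.

Things in the scene. Friction and masses are not known exactly. Their poses are not given: they have to be found in the camera images.
- feeder: fixed grey block feeder, 190 mm (its x) x 90 mm, 84 mm high. Origin: on the bench under the centre of its open-topped magazine (outside 47 x 67 mm, top at z = 84 mm), which holds three stacked blocks, long sides along feeder y, over a bed 46 mm wide with its top at z = 26 mm. The sprung slide's grip is at feeder -x, the ledge at +x. The foot plate is 8 mm thick
- ledge (a point): point on the feeder's bed beyond the magazine, 45.5 mm from the feeder's origin along its +x, z = 26 mm: a fed block comes to lie here, its underside on this point, its ends overhanging the bed by 5 mm each, 4 mm from the magazine wall; a 6 mm high lip ends the ledge 20 mm further on
- slide (a joint): travel of the sprung slide in m: 0 home, 0.050 at the stop; grows as it is pulled along feeder -x. The spring pulls it home with 6 N (home) to 12 N (stop). The stack rests on the slide; the lowest block is sure to drop in front of it only in the last 4 mm of the pull, and the homeward stroke then pushes that block out onto the ledge
- slide_grip (a point): point in the slide's upright black grip tab, 26 mm above the steel slide bar, 14 mm below the tab's top (world z = 66 mm), moving with the slide. The tab is 12 mm thick along feeder x, 32 mm wide, 42 mm high; with the slide home it is 78 mm from the feeder's origin towards feeder -x, 48 mm clear of the magazine
- block: plain aluminium block 36 x 56 x 14 mm (its x, y, z), origin at the centre of its underside. The lowest of the three blocks in the feeder: the one to be fed and laid on the frame
- stock1: plain aluminium block 36 x 56 x 14 mm (its x, y, z), origin at the centre of its underside. The second block in the feeder; stays in the magazine (it sinks 14 mm as the lowest drops, and ends on the slide)
- stock2: plain aluminium block 36 x 56 x 14 mm (its x, y, z), origin at the centre of its underside. The top block in the feeder; stays in the magazine
- frame: fixed drive-unit frame on a wooden block (170 x 110 x 40 mm). Origin: on the bench under its centre. Two steel side plates 6 mm thick, 140 mm long, run along frame x at frame y = +20 and -20 mm. Their top edges have notches 46 mm long at frame x = +36 and -36 mm, floors at z = 90 mm, between lugs 6 mm higher. A block lies across both plates in a pair of notches, long side along frame y
- empty_seat: centre of the empty pair of notches, at the height of the notch floors (z = 90 mm), axes as the frame's: two thin dark pads 38 x 6 mm lie on the notch floors. The block belongs with its origin here, its x along this x, either way round
- fitted: plain aluminium block 36 x 56 x 14 mm (its x, y, z), origin at the centre of its underside. Already lies in the other pair of notches of the frame; not to be moved
- pulley: loose white plastic pulley, 56 mm diameter, 26 mm high, origin at the centre of its underside; bystander
- screwdriver: loose screwdriver lying on the bench, origin under its middle, along its x; bystander
- wrench: loose steel wrench lying on the bench, origin under its middle, along its x; bystander
- bin: small blue open bin 100 x 80 x 50 mm, origin at the centre of its underside; bystander
Not all that is in view belongs to the job. What is shaped like the feeder but blue or purple is not meant.

How it is judged:
By the outcome, as a careful person would: the job done as asked, in the order asked, and still so for the second after the job is handed in, with the robot touching nothing.
It also fails if it takes over 56 s, if anything falls off the work surface, if the arm or the gripper's body presses on something with over 40 N, if the wrist force passes 120 N, or if a joint passes its speed limit or range.

## Working session

There is one attempt and no reset: what is moved stays moved. The work goes in short steps, Python scripts to look and compute and a tool call to move; the robot and the scene stay as the last step left them, time stands still between calls to the robot, and variables do not carry over. Pictures are saved under pics/ and viewed, at most 10 in all, crops included, and the job is handed in when it is done.

Besides the shell and the picture viewer there is one more tool, called after "Call:" as name([rows], argument=value, ...), one row to a line, values as JSON. send_rows: Moves the arm, as the interface text tells. Its arguments: {"type":"object","properties":{"plan":{"type":"array"},"grip_force":{"type":"number"}},"required":["plan"]}

```bash
mkdir -p pics
python3 - <<'E'
from workcell import readout, snapshot, camera_info, manip
import cv2,numpy as np
for n in("scene","top"):
    im=snapshot(n); cv2.imwrite(f"pics/{n}0.png",cv2.resize(im[:,:,::-1],(800,600),interpolation=cv2.INTER_CUBIC)); cv2.imwrite(f"pics/raw_{n}0.png",im[:,:,::-1]); print(camera_info(n))
print(readout.get_state())
E
```

```text
{'fx': 361.5405793311977, 'fy': 361.5405793311977, 'cx': 252.1042663403806, 'cy': 196.59491580739078, 'position': array([1089.21568696, -396.95865466,  928.57504593]), 'attitude': array([[ 0.58153742, -0.63945897,  0.50289806],
       [ 0.81329969,  0.44261364, -0.37767284],
       [ 0.01891675,  0.62863773,  0.77746818]])}
{'fx': 346.93804287462194, 'fy': 346.93804287462194, 'cx': 255.13710514178504, 'cy': 190.66914566892493, 'position': array([506.50749137,  -2.56830276, 998.18077459]), 'attitude': array([[-0.00234271,  0.99828265, -0.0585343 ],
       [-0.99998127, -0.00266965, -0.00550776],
       [-0.00565457,  0.0585203 ,  0.9982702 ]])}
{'t': 0.1, 'q': array([-8.48161341e+01,  1.50952772e+01, -2.79819965e+00,  7.21579428e+01,
       -7.41200871e-04,  8.11028305e+01]), 'qvel': array([-0.08263467, -0.01875267,  0.04708314,  0.03640844,  0.0821954 ,
       -0.00907627]), 'joint_efforts': array([ 4.59403731e-03, -6.38577390e+01,  3.85063255e+01,  1.00572291e-02,
       -1.53700544e-04, -7.38089749e-07]), 'tcp_pos': array([ 127.70736306, -508.99421646,  230.89291269]), 'orientation': array([[ 9.69952602e-01,  2.43293939e-01, -9.39693027e-05],
       [ 2.43293925e-01, -9.69952200e-01,  8.92602644e-04],
       [ 1.26019082e-04, -8.88644418e-04, -9.99999597e-01]]), 'wrist_force': array([ 0.09089826, -0.60580623,  0.17882076]), 'moment': array([ 0.03282144,  0.02331654, -0.01056367]), 'grip_force': 0.0, 'opening': 85.25139786918363}
```

View pics/scene0.png

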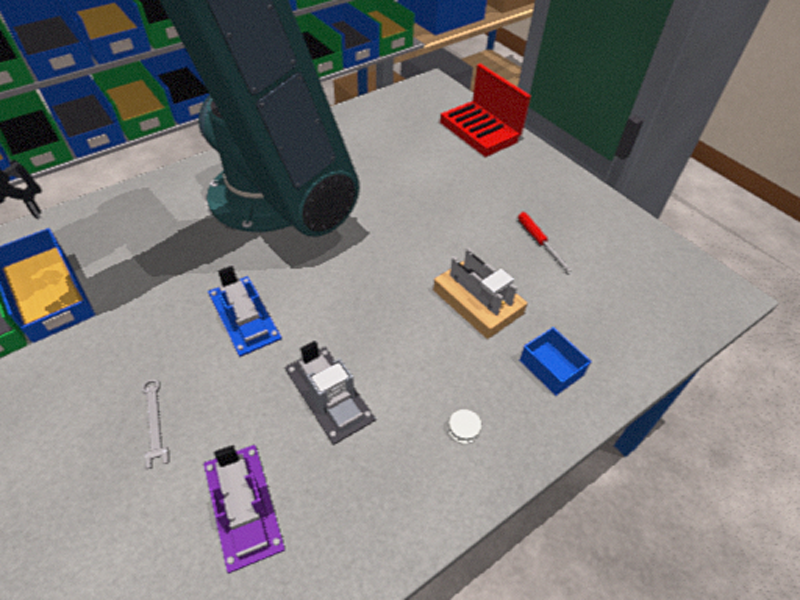

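View pics/top0.png

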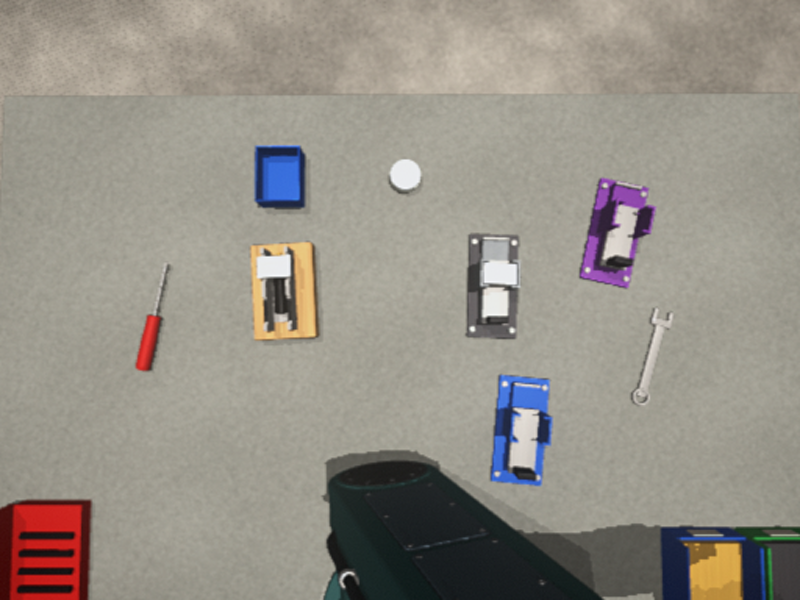

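Look-alikes in the top picture: the grey feeder at (493,286), blue at (522,430) and purple at (617,232). By the description it is the grey one. The frame is at (283,290), with its fitted block at the far end (273,265) and the empty seat at the near end (278,315). Next I'll check this in a close crop.

Run:
```python
import cv2,numpy as np
t=cv2.imread("pics/raw_top0.png"); s=cv2.imread("pics/raw_scene0.png")
def c(im,x,y,w,h,k): return cv2.resize(im[y:y+h,x:x+w],None,fx=k,fy=k,interpolation=cv2.INTER_CUBIC)
# top: feeder x 295-335 y148-218 ; frame x158-204 y 153-219
a=np.hstack([c(t,290,145,50,75,8),c(t,156,148,50,75,8)]); cv2.imwrite("pics/c1.png",a)
b=np.hstack([c(s,178,215,66,70,6),c(s,272,155,66,70,6)]); cv2.imwrite("pics/c2.png",b); print(a.shape,b.shape)
```

```text
(600, 800, 3) (420, 792, 3)
```

View pics/c1.png

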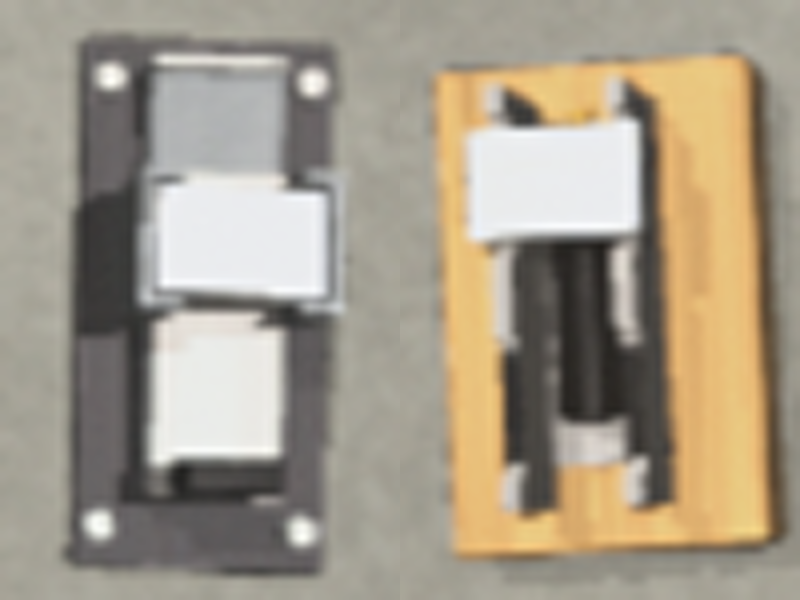

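View pics/c2.png

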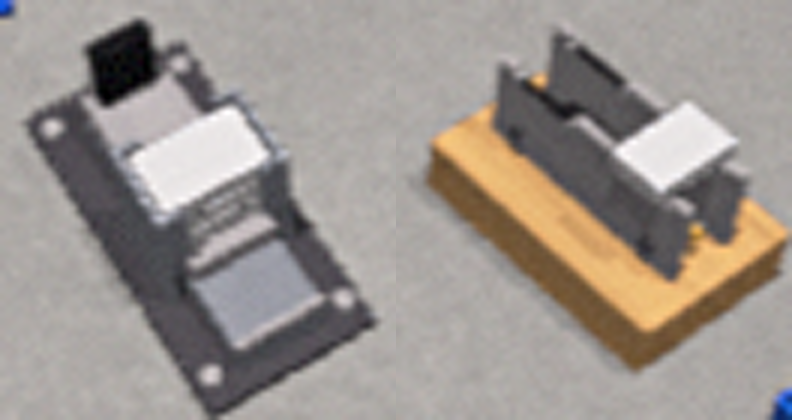

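The close crop confirms the choice: the grey plate, with white blocks in the magazine (top crop 143–346, 172–312), black tab below and ledge above. In the frame, the fitted block is at the far end and the near notches are empty. Now I'll fit both poses.

```bash
cat > h.py <<'E'
import numpy as np
from scipy.optimize import least_squares
from workcell import camera_info
CI={n:camera_info(n) for n in("scene","top")}
def proj(n,P):
    c=CI[n]; p=(np.atleast_2d(P)-c['position'])@c['attitude']
    return np.c_[c['cx']-c['fx']*p[:,0]/p[:,2], c['cy']+c['fy']*p[:,1]/p[:,2]]
def ray(n,uv,z):
    c=CI[n]; d=c['attitude']@np.array([(uv[0]-c['cx'])/c['fx'],-(uv[1]-c['cy'])/c['fy'],-1.])
    return c['position']+d*(z-c['position'][2])/d[2]
def crop(pts,x,y,k): return (np.array(pts,float)+.5)/k-.5+[x,y]
def rect(cx,cy,w,h,z): return [[cx+sx*w/2,cy+sy*h/2,z] for sx,sy in((1,1),(1,-1),(-1,-1),(-1,1))]
def place(P,v):
    P=np.array(P,float); a=np.radians(v[2]); R=np.array([[np.cos(a),-np.sin(a)],[np.sin(a),np.cos(a)]])
    return np.c_[P[:,:2]@R.T+v[:2],P[:,2]]
E
python3 - <<'E'
from h import *
# order: (+x+y),(+x-y),(-x-y),(-x+y); in top image +x=up,+y=left
def fit(name,obs,x0):
    for cams in(("top",),("scene",),("top","scene")):
        def f(v): return np.concatenate([(proj(n,place(M(v),v))-uv).ravel() for n,M,uv in obs if n in cams])
        r=least_squares(f,x0,loss='soft_l1'); print(name,cams,np.round(r.x,1),'rms px',np.sqrt(np.mean(f(r.x)**2)).round(2))
    return r.x,f(r.x)
T=lambda p:crop(p,290,145,8); T2=lambda p:crop(np.array(p)-[400,0],156,148,8)
S=lambda p:crop(p,178,215,6); S2=lambda p:crop(np.array(p)-[396,0],272,155,6)
plate=lambda v:rect(v[3],0,190,90,8); mag=lambda v:rect(0,0,47,67,84); blk=lambda v:rect(0,0,36,56,82)
obs=[("top",plate,T([(83,37),(334,45),(320,572),(68,560)])),("top",mag,T([(143,172),(346,175),(343,312),(139,303)])),
("top",blk,T([(158,185),(327,190),(327,298),(157,290)])),
("scene",plate,S([(376,322),(215,418),(28,122),(182,43)])[[0,1,2,3]]),("scene",blk,S([(280,150),(165,218),(128,155),(240,98)]))]
v,e=fit("feeder",obs,[500,-115,0,0]); print(e.reshape(-1,2).round(1).tolist()[8:])
wood=lambda v:rect(0,0,170,110,40); fb=lambda v:rect(36,0,36,56,104)
obs=[("top",wood,T2([(437,73),(750,55),(775,540),(455,553)])),("top",fb,T2([(468,130),(638,123),(640,234),(470,241)])),
("scene",lambda v:np.array(wood(v))[[0,1,2]],S2([(787,235),(640,330),(432,145)])),("scene",fb,S2([(738,140),(662,190),(614,148),(685,103)]))]
v,e=fit("frame",obs,[500,140,0]); print(e.reshape(-1,2).round(1).tolist()[8:])
E
```

```text
feeder ('top',) [ 602.3 -168.7   -2.3  -14.3] rms px 0.28
feeder ('scene',) [ 603.8 -167.7   -2.1  -13.2] rms px 0.52
feeder ('top', 'scene') [ 602.6 -168.4   -2.2  -13.5] rms px 0.48
[[-0.1, -0.3], [-0.1, -0.2], [-0.4, -0.1], [-0.4, 0.1], [0.5, -0.4], [-0.6, -0.4], [-0.6, -0.4], [0.1, -0.5], [-1.3, 0.8], [-0.2, -0.9], [-0.3, -0.0], [-1.2, 0.2]]
frame ('top',) [576.9 208.4   3. ] rms px 0.31
frame ('scene',) [577.6 208.7   2.7] rms px 0.61
frame ('top', 'scene') [577.1 208.5   2.9] rms px 0.48
[[0.8, -0.5], [0.8, 0.5], [-0.7, -1.2], [-0.3, 0.1], [-0.6, 0.2], [-0.9, 0.1], [0.2, -0.5]]
```

```bash
cat > go.py <<'E'
# usage: go.py x y z yaw_of_tool_y  -> remaining shift in tool axes, turn
import sys,numpy as np
from scipy.spatial.transform import Rotation as Ro
from workcell import readout
s=readout.get_state(); R=np.array(s['orientation'])
x,y,z,a=map(float,sys.argv[1:5]); a=np.radians(a)
Y=np.array([np.cos(a),np.sin(a),0]); Z=np.array([0,0,-1.]); T=np.c_[np.cross(Y,Z),Y,Z]
d=np.array([x,y,z])-s['tcp_pos']
print('t',s['t'],'shift now-axes',(R.T@d).round(1),'shift goal-axes',(T.T@d).round(1),'turn',Ro.from_matrix(R.T@T).as_rotvec().round(4),'q',np.round(s['q'],1),'F',np.round(s['wrist_force'],1),'op',round(s['opening'],1),'tcp',np.round(s['tcp_pos'],1))
E
python3 go.py 524.6 -165.4 130 -2.3
```

```text
t 0.1 shift now-axes [ 468.5 -236.6  101.2] shift goal-axes [359.2 382.8 100.9] turn [-7.0000e-04 -7.0000e-04 -1.2849e+00] q [-84.8  15.1  -2.8  72.2  -0.   81.1] F [ 0.1 -0.6  0.2] op 85.3 tcp [ 127.7 -509.   230.9]
```

Call:
send_rows([
  {"translation": [46.9, -23.7, 0], "turn": [0, 0, 0], "jaw": 130},
  {"translation": [46.9, -23.7, 0], "turn": [0, 0, 0], "jaw": 130},
  {"translation": [46.9, -23.7, 0], "turn": [0, 0, 0], "jaw": 130},
  {"translation": [46.9, -23.7, 0], "turn": [0, 0, 0], "jaw": 130},
  {"translation": [46.9, -23.7, 0], "turn": [0, 0, 0], "jaw": 130},
  {"translation": [46.9, -23.7, 0], "turn": [0, 0, 0], "jaw": 130},
  {"translation": [46.9, -23.7, 0], "turn": [0, 0, 0], "jaw": 130},
  {"translation": [46.9, -23.7, 0], "turn": [0, 0, 0], "jaw": 130},
  {"translation": [46.9, -23.7, 0], "turn": [0, 0, 0], "jaw": 130},
  {"translation": [46.9, -23.7, 0], "turn": [0, 0, 0], "jaw": 130},
])

```text
t: 1.35
tcp_pos: [526.0, -163.8, 231.1]
orientation: [[0.97, 0.243, -0.0], [0.243, -0.97, 0.0], [-0.0, -0.0, -1.0]]
wrist_force: [0.4, -0.5, -1.0]
opening: 41.6
grip_force: 0.0
```

Call:
send_rows([
  {"translation": [0, 0, 0], "turn": [0, 0, -0.16], "jaw": 130},
  {"translation": [0, 0, 0], "turn": [0, 0, -0.16], "jaw": 130},
  {"translation": [0, 0, 0], "turn": [0, 0, -0.16], "jaw": 130},
  {"translation": [0, 0, 0], "turn": [0, 0, -0.16], "jaw": 130},
  {"translation": [0, 0, 0], "turn": [0, 0, -0.16], "jaw": 130},
  {"translation": [0, 0, 0], "turn": [0, 0, -0.16], "jaw": 130},
  {"translation": [0, 0, 0], "turn": [0, 0, -0.16], "jaw": 130},
  {"translation": [0, 0, 0], "turn": [0, 0, -0.16], "jaw": 130},
])

```text
t: 2.35
tcp_pos: [524.8, -165.2, 231.0]
orientation: [[0.04, 0.999, -0.001], [0.999, -0.04, 0.0], [0.0, -0.001, -1.0]]
wrist_force: [-0.2, -0.2, -1.1]
opening: 42.0
grip_force: 0.0
```

```bash
python3 go.py 524.6 -165.4 130 -2.3
```

```text
t 2.35 shift now-axes [-3.00e-01 -1.00e-01  1.01e+02] shift goal-axes [ -0.3  -0.2 101. ] turn [-0.0007 -0.0003  0.0004] q [-26.   17.6   0.8  73.3  -0.   66.3] F [-0.2 -0.2 -1.1] op 42.0 tcp [ 524.8 -165.2  231. ]
```

Call:
send_rows([
  {"translation": [0, 0, 40], "turn": [0, 0, 0], "jaw": 130},
  {"translation": [0, 0, 40], "turn": [0, 0, 0], "jaw": 130},
  {"translation": [0, 0, 35], "turn": [0, 0, 0], "jaw": 130},
  {"translation": [0, 0, 25], "turn": [0, 0, 0], "jaw": 130},
  {"translation": [0, 0, 20], "turn": [0, 0, 0], "jaw": 130},
  {"translation": [0, 0, 15], "turn": [0, 0, 0], "jaw": 130},
  {"translation": [0, 0, 8], "turn": [0, 0, 0], "jaw": 130},
  {"translation": [0, 0, 0], "turn": [0, 0, 0], "jaw": 130},
], grip_force=40)

```text
t: 3.35
tcp_pos: [524.9, -165.2, 48.1]
orientation: [[0.045, 0.999, -0.0], [0.999, -0.045, 0.0], [0.0, -0.0, -1.0]]
wrist_force: [0.6, 1.0, -0.3]
opening: 42.0
grip_force: 0.0
```

Call:
send_rows([
  {"translation": [0, 0, 0], "turn": [0, 0, 0], "jaw": 180},
  {"translation": [0, 0, 0], "turn": [0, 0, 0], "jaw": 200},
  {"translation": [0, 0, 0], "turn": [0, 0, 0], "jaw": 215},
  {"translation": [0, 0, 0], "turn": [0, 0, 0], "jaw": 230},
  {"translation": [0, 0, 0], "turn": [0, 0, 0], "jaw": 255},
  {"translation": [0, 0, 0], "turn": [0, 0, 0], "jaw": 255},
  {"translation": [0, 0, 0], "turn": [0, 0, 0], "jaw": 255},
])

```text
t: 4.22
tcp_pos: [523.2, -165.1, 48.6]
orientation: [[0.045, 0.999, -0.003], [0.999, -0.045, -0.0], [-0.001, -0.003, -1.0]]
wrist_force: [-13.2, -0.5, 12.0]
opening: 11.6
grip_force: 39.5
```

```bash
python3 go.py 524.6 -165.4 48 -2.3
```

```text
t 4.225 shift now-axes [-0.2  1.4  0.6] shift goal-axes [-0.3  1.4  0.6] turn [-0.0029  0.0005 -0.0049] q [-26.   24.3 -18.9  46.9  -0.1  66.6] F [-13.2  -0.5  12. ] op 11.6 tcp [ 523.2 -165.1   48.6]
```

Call:
send_rows([
  {"translation": [0, -3, 0], "turn": [0, 0, 0], "jaw": 255},
  {"translation": [0, -6, 0], "turn": [0, 0, 0], "jaw": 255},
  {"translation": [0, -8, 0], "turn": [0, 0, 0], "jaw": 255},
  {"translation": [0, -8, 0], "turn": [0, 0, 0], "jaw": 255},
  {"translation": [0, -8, 0], "turn": [0, 0, 0], "jaw": 255},
  {"translation": [0, -7, 0], "turn": [0, 0, 0], "jaw": 255},
  {"translation": [0, -5, 0], "turn": [0, 0, 0], "jaw": 255},
  {"translation": [0, -3, 0], "turn": [0, 0, 0], "jaw": 255},
  {"translation": [0, 0, 0], "turn": [0, 0, 0], "jaw": 255},
], grip_force=60)

```text
t: 5.35
tcp_pos: [478.6, -163.4, 48.7]
orientation: [[0.044, 0.999, 0.003], [0.999, -0.044, -0.0], [-0.0, 0.003, -1.0]]
wrist_force: [10.0, 0.4, -7.0]
opening: 11.1
grip_force: 58.8
```

Call:
send_rows([
  {"translation": [0, -2, 0], "turn": [0, 0, 0], "jaw": 255},
  {"translation": [0, 0, 0], "turn": [0, 0, 0], "jaw": 255},
])

```text
t: 5.6
tcp_pos: [476.8, -163.4, 48.7]
orientation: [[0.044, 0.999, 0.004], [0.999, -0.044, -0.0], [-0.0, 0.004, -1.0]]
wrist_force: [9.8, 0.4, -7.6]
opening: 10.9
grip_force: 58.7
```

Call:
send_rows([
  {"translation": [0, -1.5, 0], "turn": [0, 0, 0], "jaw": 255},
  {"translation": [0, 0, 0], "turn": [0, 0, 0], "jaw": 255},
])

```text
t: 5.85
tcp_pos: [475.4, -163.3, 48.7]
orientation: [[0.044, 0.999, 0.004], [0.999, -0.044, -0.001], [-0.0, 0.004, -1.0]]
wrist_force: [11.1, -1.3, -7.7]
opening: 11.2
grip_force: 58.6
```

Call:
send_rows([
  {"translation": [0, -1.5, 0], "turn": [0, 0, 0], "jaw": 255},
  {"translation": [0, 0, 0], "turn": [0, 0, 0], "jaw": 255},
])

```text
t: 6.1
tcp_pos: [473.9, -163.3, 48.7]
orientation: [[0.044, 0.999, 0.004], [0.999, -0.044, -0.001], [-0.0, 0.004, -1.0]]
wrist_force: [11.8, 0.3, -7.7]
opening: 11.2
grip_force: 58.6
```

Call:
send_rows([
  {"translation": [0, -1.5, 0], "turn": [0, 0, 0], "jaw": 255},
  {"translation": [0, 0, 0], "turn": [0, 0, 0], "jaw": 255},
])

```text
t: 6.35
tcp_pos: [473.2, -163.3, 48.7]
orientation: [[0.044, 0.999, 0.005], [0.999, -0.044, -0.0], [-0.0, 0.005, -1.0]]
wrist_force: [16.7, -0.2, -12.1]
opening: 11.2
grip_force: 59.3
```

Force is rising, so the slide is at its stop. One more nudge and a dwell, then a picture.

Call:
send_rows([
  {"translation": [0, -1, 0], "turn": [0, 0, 0], "jaw": 255},
  {"translation": [0, 0, 0], "turn": [0, 0, 0], "jaw": 255},
  {"translation": [0, 0, 0], "turn": [0, 0, 0], "jaw": 255},
  {"translation": [0, 0, 0], "turn": [0, 0, 0], "jaw": 255},
])

```text
t: 6.85
tcp_pos: [473.2, -163.3, 48.8]
orientation: [[0.044, 0.999, 0.007], [0.999, -0.044, -0.0], [0.0, 0.007, -1.0]]
wrist_force: [23.3, 1.0, -17.3]
opening: 11.0
grip_force: 58.9
```

Run:
```python
from workcell import snapshot
import cv2
im=snapshot("scene")[:,:,::-1]; cv2.imwrite("pics/pull.png",cv2.resize(im[205:295,170:260],None,fx=6,fy=6,interpolation=cv2.INTER_CUBIC))
```

```text
(no output)
```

View pics/pull.png

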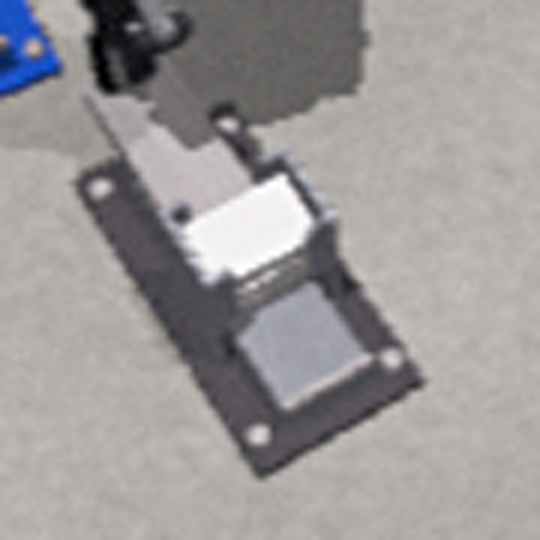

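The top block (250,235) has sunk into the magazine, so the lowest one dropped. Now easing the slide home.

Call:
send_rows([
  {"translation": [0, 3, 0], "turn": [0, 0, 0], "jaw": 255},
  {"translation": [0, 5, 0], "turn": [0, 0, 0], "jaw": 255},
  {"translation": [0, 5, 0], "turn": [0, 0, 0], "jaw": 255},
  {"translation": [0, 5, 0], "turn": [0, 0, 0], "jaw": 255},
  {"translation": [0, 5, 0], "turn": [0, 0, 0], "jaw": 255},
  {"translation": [0, 5, 0], "turn": [0, 0, 0], "jaw": 255},
  {"translation": [0, 5, 0], "turn": [0, 0, 0], "jaw": 255},
  {"translation": [0, 5, 0], "turn": [0, 0, 0], "jaw": 255},
  {"translation": [0, 5, 0], "turn": [0, 0, 0], "jaw": 255},
  {"translation": [0, 5, 0], "turn": [0, 0, 0], "jaw": 255},
])

```text
t: 8.15
tcp_pos: [518.3, -164.9, 48.6]
orientation: [[0.045, 0.999, 0.001], [0.999, -0.045, -0.0], [-0.0, 0.001, -1.0]]
wrist_force: [3.7, 1.5, 6.8]
opening: 10.9
grip_force: 62.9
```

Call:
send_rows([
  {"translation": [0, 2, 0], "turn": [0, 0, 0], "jaw": 255},
  {"translation": [0, 1, 0], "turn": [0, 0, 0], "jaw": 255},
  {"translation": [0, 0, 0], "turn": [0, 0, 0], "jaw": 255},
])

```text
t: 8.52
tcp_pos: [521.3, -165.1, 48.6]
orientation: [[0.045, 0.999, 0.001], [0.999, -0.045, -0.0], [0.0, 0.001, -1.0]]
wrist_force: [5.6, 2.0, 6.1]
opening: 10.9
grip_force: 62.9
```

Call:
send_rows([
  {"translation": [0, 1, 0], "turn": [0, 0, 0], "jaw": 255},
  {"translation": [0, 1, 0], "turn": [0, 0, 0], "jaw": 255},
  {"translation": [0, 0, 0], "turn": [0, 0, 0], "jaw": 255},
])

```text
t: 8.9
tcp_pos: [523.1, -165.1, 48.6]
orientation: [[0.045, 0.999, 0.001], [0.999, -0.045, -0.0], [-0.0, 0.001, -1.0]]
wrist_force: [4.4, 1.1, 6.4]
opening: 11.1
grip_force: 63.1
```

Call:
send_rows([
  {"translation": [0, 0.8, 0], "turn": [0, 0, 0], "jaw": 255},
  {"translation": [0, 0, 0], "turn": [0, 0, 0], "jaw": 255},
])

```text
t: 9.15
tcp_pos: [523.1, -165.1, 48.6]
orientation: [[0.045, 0.999, -0.0], [0.999, -0.045, -0.0], [-0.0, -0.0, -1.0]]
wrist_force: [-1.0, 2.2, 11.0]
opening: 10.8
grip_force: 63.7
```

Call:
send_rows([
  {"translation": [0, 0, 0], "turn": [0, 0, 0], "jaw": 190},
  {"translation": [0, 0, 0], "turn": [0, 0, 0], "jaw": 150},
  {"translation": [0, 0, 0], "turn": [0, 0, 0], "jaw": 130},
  {"translation": [0, 0, -10], "turn": [0, 0, 0], "jaw": 130},
  {"translation": [0, 0, -25], "turn": [0, 0, 0], "jaw": 130},
  {"translation": [0, 0, -35], "turn": [0, 0, 0], "jaw": 130},
  {"translation": [0, 0, -40], "turn": [0, 0, 0], "jaw": 130},
  {"translation": [0, 0, -40], "turn": [0, 0, 0], "jaw": 130},
])

```text
t: 10.15
tcp_pos: [523.1, -165.1, 200.3]
orientation: [[0.045, 0.999, 0.0], [0.999, -0.045, -0.0], [-0.0, 0.0, -1.0]]
wrist_force: [0.3, -0.0, -0.4]
opening: 41.9
grip_force: 0.0
```

Call:
send_rows([
  {"translation": [0, 0, 0], "turn": [0, 0, -0.16], "jaw": 30},
  {"translation": [0, 0, 0], "turn": [0, 0, -0.16], "jaw": 30},
  {"translation": [0, 0, 0], "turn": [0, 0, -0.16], "jaw": 30},
  {"translation": [0, 0, 0], "turn": [0, 0, -0.16], "jaw": 30},
  {"translation": [0, 0, 0], "turn": [0, 0, -0.16], "jaw": 30},
  {"translation": [0, 0, 0], "turn": [0, 0, -0.16], "jaw": 30},
  {"translation": [0, 0, 0], "turn": [0, 0, -0.16], "jaw": 30},
  {"translation": [0, 0, 0], "turn": [0, 0, -0.16], "jaw": 30},
  {"translation": [0, 0, 0], "turn": [0, 0, -0.16], "jaw": 30},
  {"translation": [0, 0, 0], "turn": [0, 0, -0.14], "jaw": 30},
])

```text
t: 11.4
tcp_pos: [523.2, -165.1, 199.0]
orientation: [[-1.0, 0.031, 0.0], [0.031, 1.0, -0.0], [-0.0, -0.0, -1.0]]
wrist_force: [-0.4, -0.6, -0.1]
opening: 75.1
grip_force: 0.0
```

```bash
python3 - <<'E'
from workcell import snapshot
import cv2,numpy as np
im=snapshot("scene")[:,:,::-1]; t=snapshot("top")[:,:,::-1]
c=lambda im,x,y,w,h,k:cv2.resize(im[y:y+h,x:x+w],None,fx=k,fy=k,interpolation=cv2.INTER_CUBIC)
cv2.imwrite("pics/led.png",np.hstack([c(im,178,215,66,70,6),c(t,285,145,66,70,6)]))
E
python3 go.py 646.6 -170.3 120 87.75
```

```text
t 11.5 shift now-axes [-123.5   -0.9   78.9] shift goal-axes [-123.5   -0.3   78.9] turn [-0.0002  0.0003  0.0052] q [-26.   18.   -3.5  68.4  -0.  -24.1] F [ 0.1 -0.4 -0.7] op 75.1 tcp [ 523.2 -165.2  198.9]
```

View pics/led.png

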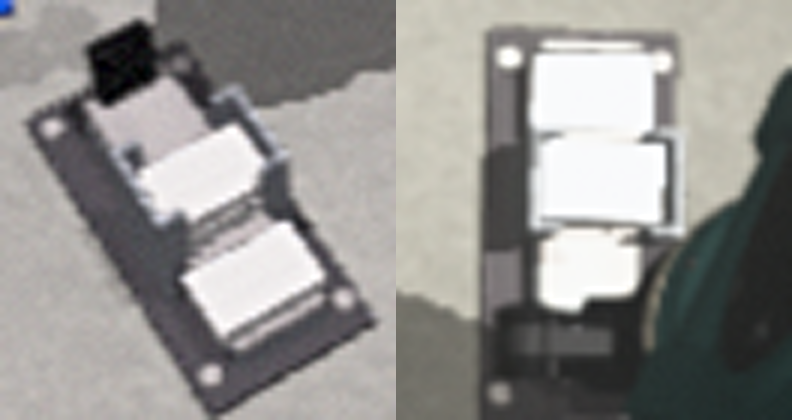

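The block lies on the ledge: scene crop (182–326, 222–340), top crop (531–658, 52–129). The tab is home. Fitting the block's pose.

Run:
```python
from h import *
S=crop([(326,272),(230,338),(182,278),(290,222)],178,215,6); T=crop(np.array([(531,52),(659,56),(657,133),(531,128)])-[396,0],285,145,6)
B=rect(0,0,36,56,40)
for n,o in(("top",T),("scene",S)):
    f=lambda v:(proj(n,place(B,v))-o).ravel()
    r=least_squares(f,[646,-170,-2]); print(n,r.x.round(1),np.abs(f(r.x)).max().round(2))
```

```text
top [ 647.7 -171.2   -2. ] 0.65
scene [ 6.499e+02 -1.695e+02  2.000e-01] 0.63
```

Call:
send_rows([
  {"translation": [-30, -0.6, 0], "turn": [0, 0, 0.005], "jaw": 30},
  {"translation": [-40, 0, 10], "turn": [0, 0, 0], "jaw": 30},
  {"translation": [-40, 0, 30], "turn": [0, 0, 0], "jaw": 30},
  {"translation": [-14, 0, 40], "turn": [0, 0, 0], "jaw": 30},
  {"translation": [0, 0, 35], "turn": [0, 0, 0], "jaw": 30},
  {"translation": [0, 0, 25], "turn": [0, 0, 0], "jaw": 30},
  {"translation": [0, 0, 15], "turn": [0, 0, 0], "jaw": 30},
  {"translation": [0, 0, 0], "turn": [0, 0, 0], "jaw": 30},
], grip_force=30)

```text
t: 12.5
tcp_pos: [646.8, -170.6, 42.9]
orientation: [[-0.999, 0.042, -0.001], [0.042, 0.999, 0.0], [0.001, 0.0, -1.0]]
wrist_force: [0.1, 0.3, 0.6]
opening: 75.4
grip_force: 0.0
```

```bash
python3 go.py 647.2 -170.3 17 87.75
```

```text
t 12.5 shift now-axes [-0.4  0.3 25.9] shift goal-axes [-0.4  0.3 25.9] turn [ 0.0003 -0.0011 -0.003 ] q [-21.7  34.8   0.   55.3  -0.  -19.3] F [0.1 0.3 0.6] op 75.4 tcp [ 646.8 -170.6   42.9]
```

Call:
send_rows([
  {"translation": [-0.4, 0.3, 10], "turn": [0, 0, -0.003], "jaw": 30},
  {"translation": [0, 0, 10], "turn": [0, 0, 0], "jaw": 30},
  {"translation": [0, 0, 6], "turn": [0, 0, 0], "jaw": 30},
  {"translation": [0, 0, 0], "turn": [0, 0, 0], "jaw": 50},
  {"translation": [0, 0, 0], "turn": [0, 0, 0], "jaw": 70},
  {"translation": [0, 0, 0], "turn": [0, 0, 0], "jaw": 85},
  {"translation": [0, 0, 0], "turn": [0, 0, 0], "jaw": 100},
  {"translation": [0, 0, 0], "turn": [0, 0, 0], "jaw": 120},
  {"translation": [0, 0, 0], "turn": [0, 0, 0], "jaw": 120},
], grip_force=30)

```text
t: 13.62
tcp_pos: [647.8, -170.5, 17.8]
orientation: [[-0.999, 0.038, 0.001], [0.038, 0.999, -0.0], [-0.001, -0.0, -1.0]]
wrist_force: [-1.5, -0.8, 6.0]
opening: 55.1
grip_force: 32.5
```

Call:
send_rows([
  {"translation": [0, 0, -5], "turn": [0, 0, 0], "jaw": 130},
  {"translation": [0, 0, -15], "turn": [0, 0, 0], "jaw": 130},
  {"translation": [0, 0, -30], "turn": [0, 0, 0], "jaw": 130},
  {"translation": [0, 0, -40], "turn": [0, 0, 0], "jaw": 130},
  {"translation": [0, 0, -40], "turn": [0, 0, 0], "jaw": 130},
  {"translation": [0, 0, -20], "turn": [0, 0, 0], "jaw": 130},
  {"translation": [0, 0, -10], "turn": [0, 0, 0], "jaw": 130},
], grip_force=45)

```text
t: 14.5
tcp_pos: [647.7, -170.4, 178.9]
orientation: [[-0.999, 0.038, 0.001], [0.038, 0.999, -0.001], [-0.001, -0.0, -1.0]]
wrist_force: [0.2, 0.3, -1.2]
opening: 55.1
grip_force: 49.3
```

```bash
python3 go.py 540.3 206.7 150 92.9; python3 -c "
from workcell import readout;print(readout.get_state()['grip_force'])"
```

```text
t 14.5 shift now-axes [121.6 372.8  28.6] shift goal-axes [ 88.1 382.   28.9] turn [-0.0005  0.0012 -0.0884] q [-21.7  30.5  14.   73.4  -0.  -19.5] F [ 0.2  0.3 -1.2] op 55.1 tcp [ 647.7 -170.4  178.9]
49.30297493934631
```

Call:
send_rows([
  {"translation": [6, 18, 0], "turn": [0, 0, 0], "jaw": 130},
  {"translation": [12, 36, 0], "turn": [0, 0, 0], "jaw": 130},
  {"translation": [14, 44, 0], "turn": [0, 0, 0], "jaw": 130},
  {"translation": [14.6, 45, 0], "turn": [0, 0, 0], "jaw": 130},
  {"translation": [15, 45, 0], "turn": [0, 0, 0], "jaw": 130},
  {"translation": [15, 45, 0], "turn": [0, 0, 0], "jaw": 130},
  {"translation": [15, 45, 0], "turn": [0, 0, 0], "jaw": 130},
  {"translation": [14, 44, 0], "turn": [0, 0, 0], "jaw": 130},
  {"translation": [11, 33, 0], "turn": [0, 0, 0], "jaw": 130},
  {"translation": [5, 17.8, 0], "turn": [0, 0, -0.088], "jaw": 130},
])

```text
t: 15.75
tcp_pos: [538.0, 208.9, 176.4]
orientation: [[-0.999, -0.054, -0.002], [-0.054, 0.999, -0.0], [0.002, -0.0, -1.0]]
wrist_force: [-0.0, -0.5, -0.8]
opening: 55.2
grip_force: 49.3
```

Call:
send_rows([
  {"translation": [0, 0, 20], "turn": [0, 0, 0], "jaw": 130},
  {"translation": [0, 0, 20], "turn": [0, 0, 0], "jaw": 130},
  {"translation": [0, 0, 15], "turn": [0, 0, 0], "jaw": 130},
  {"translation": [0, 0, 15], "turn": [0, 0, 0], "jaw": 130},
  {"translation": [0, 0, 8], "turn": [0, 0, 0], "jaw": 130},
  {"translation": [0, 0, 0], "turn": [0, 0, 0], "jaw": 130},
])

```text
t: 16.5
tcp_pos: [539.9, 206.7, 98.9]
orientation: [[-0.999, -0.05, -0.001], [-0.05, 0.999, -0.0], [0.001, -0.0, -1.0]]
wrist_force: [0.7, -1.1, -0.8]
opening: 55.2
grip_force: 49.3
```

```bash
python3 - <<'E'
from workcell import snapshot
import cv2,numpy as np
im=snapshot("scene")[:,:,::-1]; t=snapshot("top")[:,:,::-1]
c=lambda im,x,y,w,h,k:cv2.resize(im[y:y+h,x:x+w],None,fx=k,fy=k,interpolation=cv2.INTER_CUBIC)
cv2.imwrite("pics/hov.png",np.hstack([c(im,272,145,66,80,7),c(t,156,148,48,80,7)]))
E
python3 go.py 540.3 206.7 87 92.9
```

```text
t 16.6 shift now-axes [ 0.1 -0.1 12.7] shift goal-axes [ 0.1 -0.1 12.7] turn [ 0.0001  0.0005 -0.0006] q [ 12.9  24.2 -10.   55.8   0.   10. ] F [-0.4  0.5 -1.2] op 54.6 tcp [540.4 206.8  99.7]
```

View pics/hov.png

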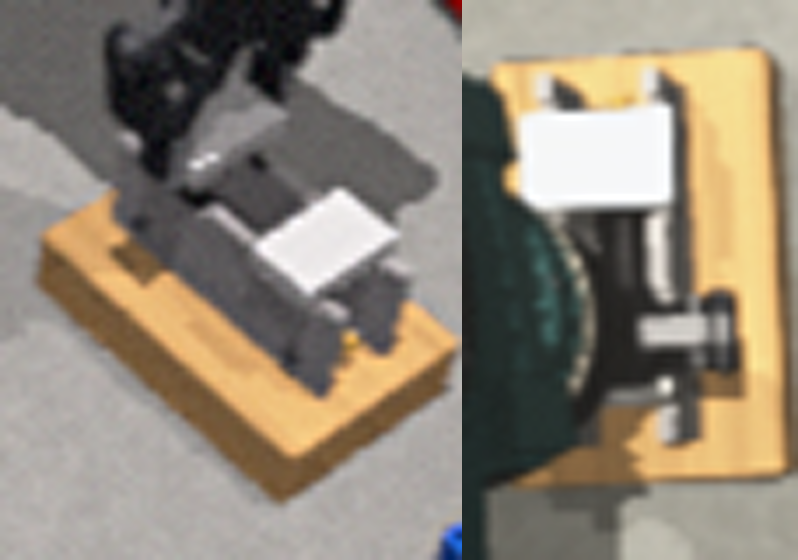

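Run:
```python
from h import *
T=lambda p:crop(np.array([p])-[462,0],156,148,7)[0]
for n,p,z in(("lug mid far end (expect fx+13)",(663,206),96),("mid near end -13",(663,300),96),("near lug -59",(675,403),96),("near end -70",(677,440),96),("far end +70",(652,70),96),("fit NE",(674,104),104),("fit SE",(676,205),104),("fit NW",(518,114),104),("fit SW",(524,210),104)):
    w=ray("top",T(p),z); v=[577.1,208.5,2.9]; a=np.radians(2.9); d=w[:2]-v[:2]
    print(n,w.round(1),'frame',(d[0]*np.cos(a)+d[1]*np.sin(a)).round(1),(-d[0]*np.sin(a)+d[1]*np.cos(a)).round(1))
P=place(rect(0,0,36,56,121.9),[540.4,206.8,2.9]); P2=P-[0,0,14]
for p in(P,P2): print(((proj("scene",p)-[272,145]+.5)*7-.5).round(0).tolist())
```

```text
lug mid far end (expect fx+13) [595.7 187.5  96. ] frame 17.5 -21.9
mid near end -13 [560.5 187.2  96. ] frame -17.6 -20.4
near lug -59 [522.2 182.4  96. ] frame -56.2 -23.3
near end -70 [508.4 181.5  96. ] frame -69.9 -23.5
far end +70 [646.9 192.2  96. ] frame 68.9 -19.9
fit NE [632.9 182.1 104. ] frame 54.4 -29.2
fit SE [595.3 181.  104. ] frame 16.7 -28.4
fit NW [629.3 240.  104. ] frame 53.8 28.9
fit SW [593.6 237.3 104. ] frame 17.9 28.0
[[287.0, 111.0], [196.0, 167.0], [141.0, 120.0], [232.0, 66.0]]
[[283.0, 133.0], [192.0, 188.0], [137.0, 142.0], [228.0, 88.0]]
```

The held block hovers over the near notches: its +x corner is seen at (287,115), predicted at (287,111), so within about 1 mm. Shifting 0.7 mm and lowering slowly until it touches.

Call:
send_rows([
  {"translation": [-0.7, 0, 4], "turn": [0, 0, 0], "jaw": 130},
  {"translation": [0, 0, 4], "turn": [0, 0, 0], "jaw": 130},
  {"translation": [0, 0, 3], "turn": [0, 0, 0], "jaw": 130},
  {"translation": [0, 0, 2], "turn": [0, 0, 0], "jaw": 130},
  {"translation": [0, 0, 1.5], "turn": [0, 0, 0], "jaw": 130},
  {"translation": [0, 0, 0], "turn": [0, 0, 0], "jaw": 130},
  {"translation": [0, 0, 0], "turn": [0, 0, 0], "jaw": 130},
])

```text
t: 17.48
tcp_pos: [540.9, 206.8, 84.9]
orientation: [[-0.999, -0.05, 0.0], [-0.05, 0.999, 0.0], [-0.0, 0.0, -1.0]]
wrist_force: [-0.3, -0.8, -1.6]
opening: 55.3
grip_force: 49.3
```

Call:
send_rows([
  {"translation": [0, 0, 1], "turn": [0, 0, 0], "jaw": 130},
  {"translation": [0, 0, 0], "turn": [0, 0, 0], "jaw": 130},
])

```text
t: 17.73
tcp_pos: [540.8, 206.8, 83.7]
orientation: [[-0.999, -0.05, -0.0], [-0.05, 0.999, -0.0], [0.0, -0.0, -1.0]]
wrist_force: [-0.3, -0.7, -1.1]
opening: 55.1
grip_force: 49.3
```

Call:
send_rows([
  {"translation": [0, 0, 0.7], "turn": [0, 0, 0], "jaw": 130},
  {"translation": [0, 0, 0], "turn": [0, 0, 0], "jaw": 130},
])

```text
t: 17.98
tcp_pos: [540.8, 206.8, 83.0]
orientation: [[-0.999, -0.05, -0.0], [-0.05, 0.999, -0.0], [0.0, -0.0, -1.0]]
wrist_force: [0.3, 0.9, -1.7]
opening: 55.1
grip_force: 49.3
```

Call:
send_rows([
  {"translation": [0, 0, 0.7], "turn": [0, 0, 0], "jaw": 130},
  {"translation": [0, 0, 0], "turn": [0, 0, 0], "jaw": 130},
])

```text
t: 18.23
tcp_pos: [540.8, 206.8, 82.3]
orientation: [[-0.999, -0.05, -0.0], [-0.05, 0.999, -0.0], [0.0, -0.0, -1.0]]
wrist_force: [0.3, -0.2, -0.7]
opening: 55.3
grip_force: 49.3
```

Call:
send_rows([
  {"translation": [0, 0, 0.5], "turn": [0, 0, 0], "jaw": 130},
  {"translation": [0, 0, 0], "turn": [0, 0, 0], "jaw": 130},
])

```text
t: 18.48
tcp_pos: [540.9, 206.8, 81.9]
orientation: [[-0.999, -0.05, 0.0], [-0.05, 0.999, 0.0], [-0.0, 0.0, -1.0]]
wrist_force: [-0.4, -0.3, 0.4]
opening: 55.3
grip_force: 49.4
```

Call:
send_rows([
  {"translation": [0, 0, 0.4], "turn": [0, 0, 0], "jaw": 130},
  {"translation": [0, 0, 0], "turn": [0, 0, 0], "jaw": 130},
])

```text
t: 18.73
tcp_pos: [540.9, 206.8, 81.9]
orientation: [[-0.999, -0.05, 0.0], [-0.05, 0.999, 0.0], [-0.0, 0.0, -1.0]]
wrist_force: [-2.3, 0.2, 6.5]
opening: 54.9
grip_force: 50.2
```

Contact at 6.5 N. Releasing gently and lifting away.

Call:
send_rows([
  {"translation": [0, 0, 0], "turn": [0, 0, 0], "jaw": 90},
  {"translation": [0, 0, 0], "turn": [0, 0, 0], "jaw": 75},
  {"translation": [0, 0, 0], "turn": [0, 0, 0], "jaw": 60},
  {"translation": [0, 0, 0], "turn": [0, 0, 0], "jaw": 40},
  {"translation": [0, 0, 0], "turn": [0, 0, 0], "jaw": 25},
  {"translation": [0, 0, 0], "turn": [0, 0, 0], "jaw": 25},
], grip_force=20)

```text
t: 19.48
tcp_pos: [540.8, 206.8, 81.5]
orientation: [[-0.999, -0.05, -0.0], [-0.05, 0.999, 0.0], [0.0, 0.0, -1.0]]
wrist_force: [0.3, -0.6, 0.3]
opening: 76.9
grip_force: 0.0
```

Call:
send_rows([
  {"translation": [0, 0, -5], "turn": [0, 0, 0], "jaw": 25},
  {"translation": [0, 0, -15], "turn": [0, 0, 0], "jaw": 25},
  {"translation": [0, 0, -30], "turn": [0, 0, 0], "jaw": 25},
  {"translation": [0, 0, -40], "turn": [0, 0, 0], "jaw": 25},
  {"translation": [0, 0, -40], "turn": [0, 0, 0], "jaw": 25},
  {"translation": [30, 0, -10], "turn": [0, 0, 0], "jaw": 25},
  {"translation": [50, 0, 0], "turn": [0, 0, 0], "jaw": 25},
  {"translation": [50, 0, 0], "turn": [0, 0, 0], "jaw": 25},
  {"translation": [30, 0, 0], "turn": [0, 0, 0], "jaw": 25},
])

```text
t: 20.6
tcp_pos: [379.0, 198.6, 222.7]
orientation: [[-0.999, -0.05, 0.001], [-0.05, 0.999, 0.0], [-0.001, 0.0, -1.0]]
wrist_force: [0.4, 0.5, 1.0]
opening: 76.9
grip_force: 0.0
```

Run:
```python
from workcell import snapshot
import cv2,numpy as np
im=snapshot("scene")[:,:,::-1]; t=snapshot("top")[:,:,::-1]
c=lambda im,x,y,w,h,k:cv2.resize(im[y:y+h,x:x+w],None,fx=k,fy=k,interpolation=cv2.INTER_CUBIC)
cv2.imwrite("pics/fin.png",np.hstack([c(im,272,145,66,80,7),c(t,156,148,48,80,7)]))
```

View pics/fin.png

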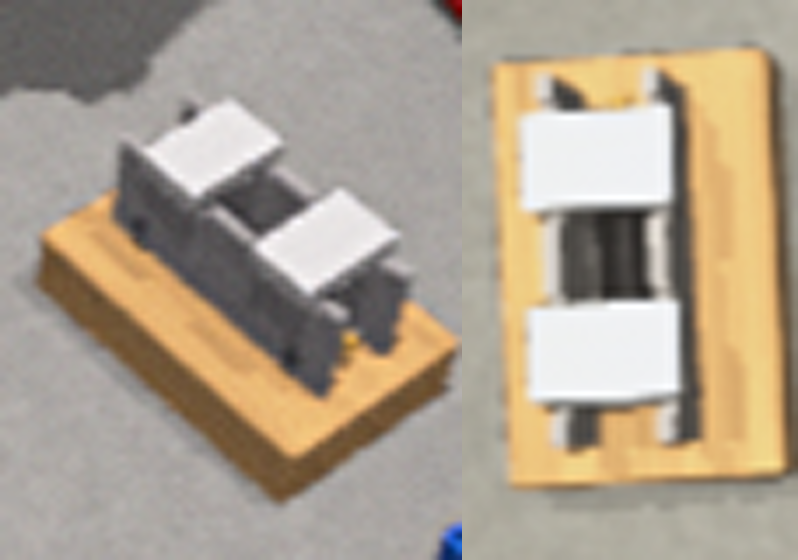

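Both blocks lie flat: the fitted one at (598,158), the new one at (605,353). I'll make a sub-pixel comparison of the two.

Run:
```python
from h import *
from workcell import snapshot
import cv2
t=snapshot("top")[148:228,156:204]; t=cv2.resize(t,None,fx=8,fy=8,interpolation=cv2.INTER_CUBIC)
m=cv2.morphologyEx((t.min(2)>215).astype('uint8'),cv2.MORPH_OPEN,np.ones((41,41)))
for c in sorted(cv2.findContours(m,0,2)[0],key=cv2.contourArea)[-2:]:
    q=cv2.boxPoints(cv2.minAreaRect(c)); w=np.array([ray("top",p,104)[:2] for p in crop(q,156,148,8)])
    d=w-w.mean(0); e=[w[1]-w[0],w[2]-w[1]]; L=max(e,key=np.linalg.norm); a=np.radians(2.9)
    v=w.mean(0)-[577.1,208.5]; print('frame xy',(v@[np.cos(a),np.sin(a)]).round(1),(v@[-np.sin(a),np.cos(a)]).round(1),'size',[np.linalg.norm(x).round(1) for x in e],'long dir',(np.degrees(np.arctan2(L[1],L[0]))%180).round(1))
```

```text
frame xy 36.3 0.6 size [np.float64(54.1), np.float64(34.0)] long dir 91.1
frame xy -35.6 0.9 size [np.float64(34.6), np.float64(53.1)] long dir 89.8
```

The two are 71.9 mm apart (72 nominal) with 0.3 mm lateral offset, so the block is centred and square. Handing in.

```bash
python3 -c "
from workcell import manip;print(manip.hand_in())"
```

```text
the job is handed in; nothing more can be done
None
```

I pulled the slide to its stop and eased it home. The fed block now lies flat, centred and square to within about 1 mm and 1–2° in the empty notches, and the job is handed in (about 21 s used).

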